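# Back the resin-dish turntable up one notch

## Task

The ratchet turntable that carries the resin dish has been clicked one notch too far. With a fingertip, lift its pawl out of the teeth by pushing the pawl's crossbar over until it stays open, push one of the upright pegs to turn the wheel backward (clockwise seen from above) by exactly one notch, then tip the pawl back so that it drops fully into the new notch. Pick nothing up: the dish stays lying in the middle of the wheel, and the other things on the bench stay where they are.

Things in the scene. Friction and masses are not known exactly. Their poses are not given: they have to be found in the camera images.
- stand: Fixed grey foot of the turntable: a 200 mm disc 10 mm thick with a tongue on its +y side carrying the pawl's bracket, a post 24 x 16 mm centred at x 55, y 120 mm, top 82 mm above the table. Origin: on the table under the wheel's vertical axis; z up. Place and yaw vary.
- wheel_top (a point): Fixed point on the wheel's axis, level with its top face, 50 mm above the table. The wheel is an aluminium disc 214 mm across with twelve saw teeth, 12 mm high (tops 62 mm above the table), standing on its rim between radius 85 and 105 mm: one notch every 30 degrees.
- wheel (a joint): Wheel angle (rad), positive = backward = clockwise from above; within 0.05 of 0 at the start, one notch back = 0.524. With the pawl down it is blocked backward 0.09 past mid-notch (but can click forward). Pawl up: turns with slight friction (0.12 N m, 2 N at a peg), stays where left. The pawl drops fully home within 0.05 of mid-notch.
- pawl (a joint): Pawl angle (rad): 0 = down, nose in the notch; 1.2 = open on its stop. The nose clears the teeth above 0.25. Opening lifts the nose and moves the crossbar toward the stand's +x. It swings freely by its weight (0.12 kg): above about 0.8 it falls open and rests at 1.2, below that it falls shut. A 1 to 3 N push moves it either way.
- pawl_pivot (a point): Fixed point on the pawl's pivot axis (parallel to the stand's y axis), 72 mm above the table, at x 55, y 95 mm of the stand.
- pawl_nose (a point): Underside of the pawl's nose, a block 8 x 14 mm. With the pawl down it is at x 1, y 95 mm of the stand, 52 mm above the table. The pawl's arm runs from here to the pivot, 14 mm wide.
- pawl_bar (a point): Point on the axis of the pawl's crossbar, 50 mm from the pivot axis: a rod 12 mm thick parallel to the stand's y axis, y 95 (at the arm) to 145 mm, ending in an 18 mm ball. Pawl down: this point at x 30, y 130 mm of the stand, 115 mm high; open: x 86 mm, 111 mm high; between them it follows an arc up to 122 mm. Free below down to the bracket's top (82 mm).
- peg_0 (a point): Centre of the top of an upright steel peg on the wheel, one of three alike, 14 mm thick, 55 mm tall (50 to 105 mm above the table), 68 mm from the wheel's axis, 120 degrees apart; with the wheel at 0 it stands 30 degrees anticlockwise from the stand's x axis. It turns with the wheel.
- peg_1 (a point): Centre of the top of an upright steel peg on the wheel, one of three alike, 14 mm thick, 55 mm tall (50 to 105 mm above the table), 68 mm from the wheel's axis, 120 degrees apart; with the wheel at 0 it stands 150 degrees anticlockwise from the stand's x axis. It turns with the wheel.
- peg_2 (a point): Centre of the top of an upright steel peg on the wheel, one of three alike, 14 mm thick, 55 mm tall (50 to 105 mm above the table), 68 mm from the wheel's axis, 120 degrees apart; with the wheel at 0 it stands 270 degrees anticlockwise from the stand's x axis. It turns with the wheel.
- dish_centre: Loose round steel dish with cured resin, 90 mm across, 18 mm high, 0.25 kg, lying in the middle of the wheel (top 68 mm above the table). Origin: centre of its underside.
- dish_a: Like dish_centre, on the table by the stand; leave alone.
- dish_b: Like dish_centre, on the table by the stand; leave alone.
- dish_c: Like dish_centre, on the right of the table; leave alone.
- cap: White screw cap, 40 mm across, 22 mm high, loose on the table by the stand; leave alone. Origin: centre of its underside.
- jar: Jar 56 mm across, 65 mm high, loose on the table by the stand; leave alone. Origin: centre of its underside.
- bottle: White bottle 76 mm across, 220 mm high, at the left of the table; leave alone. Origin: centre of its underside.
- scraper: Spatula lying on the left of the table; leave alone. Origin: centre of its underside.
Things that resemble listed ones, but are neither listed nor needed, are in the scene too. What is shaped like the dish_centre but orange or yellow is not meant.

How it is judged:
On the way, in this order (a step that is already met when the one before it is completed fails the run):
1. the pawl is lifted clear of the teeth, the wheel still in its first notch (value of joint pawl above 0.25 rad and value of joint wheel below 0.2 rad), for 0.1 s.
2. the wheel is one notch back while the pawl is still up (value of joint wheel between 0.43 and 0.64 rad and value of joint pawl above 0.2 rad), for 0.2 s.
At the end, for the whole second after the job is handed in: The wheel stands at rest one notch back (joint wheel 0.43 to 0.64 rad), the pawl is fully down in that notch (joint pawl below 0.06 rad), and the dish lies in the middle of the wheel (within 20 mm) (value of joint wheel between 0.43 and 0.64 rad and value of joint pawl below 0.06 rad and horizontal distance between dish_centre and stand below 0.02 m and z of dish_centre in the frame of stand between 0.044 and 0.056 m and linear speed of dish_centre below 0.02 m/s and velocity of joint wheel between -0.05 and 0.05 rad/s); the robot touches nothing.
It fails at once if the wheel is turned two notches back (value of joint wheel above 0.95 rad).
It fails at once if the wheel is turned a notch forward (value of joint wheel below -0.4 rad).
It fails at once if the dish on the wheel is lifted or shifted off the middle (not (horizontal distance between dish_centre and stand below 0.03 m and z of dish_centre in the frame of stand below 0.062 m)).
It fails at once if something else on the bench is shifted, lifted or knocked over (distance of any of dish_a, dish_b, dish_c, cap, jar, bottle, scraper from where it was at the start of the episode above 0.03 m).
It also fails if it takes over 56 s, if anything falls off the work surface, if the arm or the gripper's body presses on something with over 40 N, if the wrist force passes 120 N, or if a joint passes its speed limit or range.

## Robot

A 6-joint arm with a two-finger parallel gripper is mounted at the origin on the work surface. World frame = base frame: x ahead of the robot, y to its left, z up, the work surface at z = 0. Lengths are in m, angles in rad, forces in N, time in s.
With the tool pointing down it reaches from about 0.425 to 0.95 m from the base axis. Payload 3.5 kg.
Tool frame: the origin (TCP) lies on the centre line of the jaws, within the pads' length; the fingertips stand tip_extent ahead of it and the grasp point (between the pads) lies 2 mm behind it (tip_extent is the distance from the TCP to the fingertips, in m); z points along the fingers, y is the direction in which the jaws open and shut (so a half turn about z gives the same grasp; the last joint's range is limited). The gripper opens to 85 mm and grips with 20 to 120 N. Pads are 22 mm wide; open, the fingers measure 114 mm over their backs; the gripper's body (76 mm by 85 mm) begins 54 mm behind the grasp point. The pads swing forward as they close: fully open they stand 13 mm farther back than shut.
Start: joints at [-1.384, 0.286, 1.577, -0, 1.279, -0.15], TCP at [0.223, -0.637, 0.248] pointing down, gripper open.
Joint ranges: [-2.77, 2.77], [-0.9, 2.22], [0.21, 2.48], [-1.53, 4.67], [0.24, 2.81], [-2.84, 2.84]. Speed limits (rad/s): [2.79, 2.79, 3.14, 3.14, 3.14, 3.14].

## Interface

Orientations are given as a unit quaternion [x, y, z, w].
In Python, from plant import * gives the robot as it stands.
- The arm moves only by the shell command python3 -m crank 'ROWS' [FORCE]. ROWS is JSON, a list of rows, each a list of 7 numbers: the gripper's target within -1 to 1 (shut at 1, half-way at 0, fully open at -1), then the shift along the tool's x, y, z in cm, then the turn, a rotation vector about the tool's x, y, z in degrees. In form: [[fingers, tx, ty, tz, wx, wy, wz], ...]. A call has 1 to 5 rows; each row shifts and turns the commanded pose from where the row before left it, along the tool's axes as they then stand; what a row does not reach is not made up. A row lasts 1/10 s, in which the tool goes at most 50 mm and 8.59 degrees, less where a joint would pass 70% of its speed; a pose out of reach is approached as far as the arm can. A call is refused whole if a number of a shift passes 5 or a number of a turn 8.59, either way. A call with a gripper value outside its range is refused whole. The fingers move at their own pace and stop on an object; FORCE is the grip in N (left out, the last holds). Time passes only in rows, so rows that do not move let the fingers close. It gives the time, the measured TCP pose, the force and the opening at its end, in the units of the state.
- get_state(): the state, without advancing time (a new reading comes with each control period).
- read_camera(name): name is "side" or "top" or "wrist"; returns a dict with "color" (400x640x3 uint8, red, green, blue), "vfov" (degrees; the focal length in pixels is half the picture's height over the tangent of half this angle, whatever the lens; pixels are square), "cx", "cy" (the principal point, pixels), "cam_to_world" (4x4, takes a point from camera to world coordinates). Camera axes: x right, y up, looking along -z (the intrinsics and any distortion apply to the point x, -y, -z); pixel columns grow to the right and rows downward; lengths in m; the calibration is good to about 2 mm. A picture is of the moment at which its call begins. There is no depth.
- sign_off(): hands the job in, once; it reports no verdict.
Trained networks look in the newest picture that a camera, given by its name, has taken for a name from the list of things; names that differ only in an ending like _2 or _b are one class to them, and where a whole thing is asked for, a point or a joint stands for the part that bears it (a point fixed in the world has none). Each returns a list of dicts, best first, with "p" (0 to 1); they miss things now and then, are a little off and sometimes report something else, mostly with a low value. They report only what shows in the picture. A call takes as long as a camera call. They do not tell look-alikes from the thing itself.
- trace(thing, camera): "pixels" (400x640 bool, what is visible of it) and "location" ([column, row] in pixels, amid what is visible of it).
- place_of(thing, camera): "location" ([column, row] in pixels: a listed point, or the origin of a listed thing).
The state is a dict: "time": time; "qpos": joint angles; "dq": joint speeds; "joint_efforts": joint torques, N m; "eef_pos": TCP position; "tcp_rot": TCP orientation; "contact_force": force on the tool from outside, world axes, zero at the start; "wrist_torque": the same for the moment, N m; "opening": opening from 0.0 (shut) to 1.0 (fully open).
Only numpy, scipy, OpenCV 4.12 (cv2) and the standard library are available. Lean on these libraries where they do the work, as an engineer would, in place of code of your own. Each camera call takes 0.05 s, during which the arm holds its last target.

## Working session

There is one attempt and no reset: what is moved stays moved. The work goes in short steps, Python scripts to look and compute and a shell command to move; the robot and the scene stay as the last step left them, time stands still between calls to the robot, and variables do not carry over. Pictures are saved under pics/ and viewed, and the job is handed in when it is done.

```bash
ls; mkdir -p pics; cat > h.py <<'E'
from plant import *
import numpy as np, cv2, json
def cam(name,fn=None):
    c=read_camera(name)
    if fn: cv2.imwrite('pics/'+fn,c['color'][:,:,::-1])
    return c
def f_(c): return 200/np.tan(np.radians(c['vfov'])/2)
def ray(c,px):
    f=f_(c); T=np.array(c['cam_to_world'])
    d=np.array([(px[0]-c['cx'])/f,-(px[1]-c['cy'])/f,-1.])
    return T[:3,3],T[:3,:3]@d
def atz(c,px,z):
    o,d=ray(c,px); return o+d*(z-o[2])/d[2]
def proj(c,p):
    T=np.array(c['cam_to_world']); q=T[:3,:3].T@(np.array(p)-T[:3,3]); f=f_(c)
    return np.array([c['cx']+f*q[0]/-q[2], c['cy']-f*q[1]/-q[2]])
E
python3 - <<'E'
from h import *
s=get_state(); print({k:np.round(v,3) for k,v in s.items()})
for n in ['top','side','wrist']:
    c=cam(n,n+'0.png'); print(n,c.keys(),c['vfov'],c['cx'],c['cy'],np.round(c['cam_to_world'],3).tolist())
    for t,z in [('stand',0),('wheel_top',.05),('pawl_pivot',.072),('pawl_nose',.052),('pawl_bar',.115),('peg_0',.105),('dish_centre',.05)]:
        for r in place_of(t,n)[:4]: print(t,round(r['p'],2),np.round(r['location'],1),np.round(atz(c,r['location'],z),3))
E
```

```text
pics
{'time': np.float64(0.0), 'qpos': array([-1.384,  0.287,  1.578,  0.   ,  1.279, -0.15 ]), 'dq': array([ 0.   ,  0.002, -0.   , -0.001,  0.   , -0.001]), 'joint_efforts': array([ 0.0000e+00, -4.0598e+01, -2.9263e+01, -0.0000e+00,  6.0000e-03,
        0.0000e+00]), 'eef_pos': array([ 0.223, -0.636,  0.247]), 'tcp_rot': array([ 0.986,  0.168, -0.   , -0.001]), 'contact_force': array([ 0.341, -0.382,  0.01 ]), 'wrist_torque': array([-0.012,  0.066, -0.036]), 'opening': np.float64(0.997)}
top dict_keys(['color', 'vfov', 'cx', 'cy', 'cam_to_world']) 53.42848707755301 323.19013589731316 206.9689884744428 [[-0.004, 0.993, -0.115, 0.43], [-1.0, -0.007, -0.026, 0.008], [-0.027, 0.114, 0.993, 1.35], [0.0, 0.0, 0.0, 1.0]]
stand 0.66 [353.1 228.9] [ 0.511 -0.057  0.   ]
wheel_top 0.72 [355.7 228.8] [ 0.508 -0.063  0.05 ]
pawl_pivot 0.76 [340.  197.8] [ 0.607 -0.013  0.072]
pawl_pivot 0.51 [378.1 172.1] [ 0.691 -0.137  0.072]
pawl_nose 0.57 [329.4 213.4] [0.559 0.022 0.052]
pawl_bar 0.63 [325.1 196.1] [0.607 0.035 0.115]
peg_0 0.97 [358.4 201.4] [ 0.591 -0.07   0.105]
peg_0 0.88 [338.6 234.9
[... 784 characters left out ...]
.2] [0.568 0.016 0.052]
pawl_bar 0.76 [310.4 197.8] [0.614 0.033 0.115]
peg_0 0.87 [330.5 184.4] [ 0.588 -0.07   0.105]
peg_0 0.87 [374.1 182.8] [ 0.471 -0.119  0.105]
peg_0 0.66 [358.6 201.2] [ 0.492 -0.007  0.105]
peg_0 0.26 [301.2 196.1] [0.645 0.017 0.105]
dish_centre 0.95 [358.8 280.7] [0.434 0.231 0.05 ]
dish_centre 0.85 [352.9 204.6] [ 0.52  -0.071  0.05 ]
dish_centre 0.82 [287.5 294.6] [0.568 0.318 0.05 ]
dish_centre 0.69 [251.6 246.5] [0.711 0.194 0.05 ]
wrist dict_keys(['color', 'vfov', 'cx', 'cy', 'cam_to_world']) 60.443085968016874 319.95857347028937 195.5479045123833 [[0.331, 0.911, 0.245, 0.285], [-0.944, 0.319, 0.086, -0.616], [-0.0, -0.26, 0.966, 0.374], [0.0, 0.0, 0.0, 1.0]]
```

View pics/top0.png

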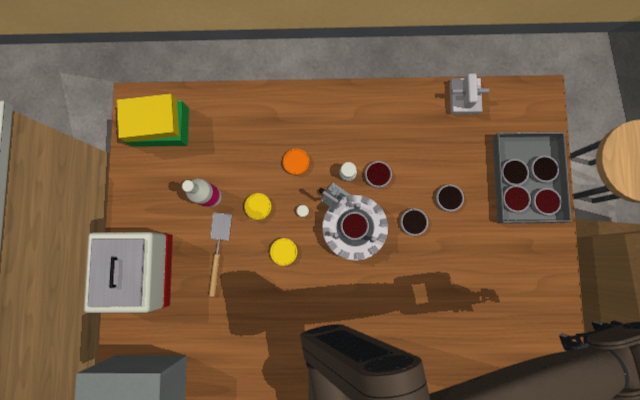

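View pics/side0.png

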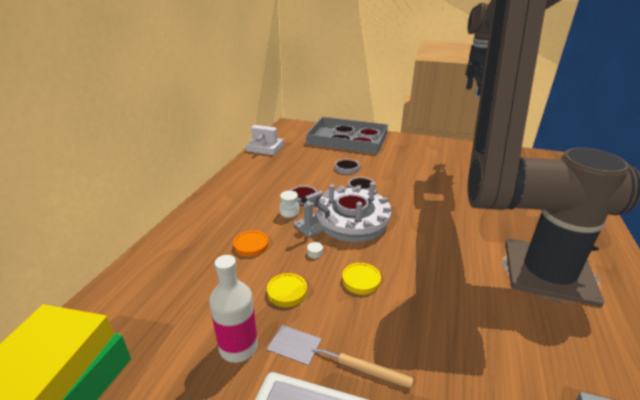

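```bash
python3 - <<'E'
from h import *
ims=[]
for n,p in [('top',(335,215)),('side',(335,210))]:
    c=cam(n); im=c['color'][p[1]-60:p[1]+60,p[0]-70:p[0]+70,::-1]
    cv2.imwrite(f'pics/{n}_z.png',cv2.resize(im,(700,600),interpolation=cv2.INTER_CUBIC))
# pegs: triangulated per-height in both cams; fit stand pose
from scipy.optimize import least_squares
ct=cam('top');cs=cam('side')
S=np.array
obs={'stand':('o',),}
def pts(v):
    x,y,a,w=v
    R=S([[np.cos(a),-np.sin(a)],[np.sin(a),np.cos(a)]])
    L={'stand':(0,0,0),'wheel_top':(0,0,.05),'pawl_pivot':(.055,.095,.072),'pawl_nose':(.001,.095,.052),'pawl_bar':(.03,.13,.115)}
    for i,d in enumerate([30,150,270]):
        t=np.radians(d)-w; L[f'p{i}']=(.068*np.cos(t),.068*np.sin(t),.105)
    return {k:np.r_[R@S(q[:2])+[x,y],q[2]] for k,q in L.items()}
O=[('stand',ct,(353.1,228.9)),('wheel_top',ct,(355.7,228.8)),('pawl_pivot',ct,(340,197.8)),('pawl_nose',ct,(329.4,213.4)),('pawl_bar',ct,(325.1,196.1)),
('p0',ct,(358.4,201.4)),('p1',ct,(338.6,234.9)),('p2',ct,(372.7,237.7)),
('stand',cs,(354.8,222.6)),('wheel_top',cs,(355.4,207)),('pawl_pivot',cs,(316.3,200.4)),('pawl_nose',cs,(328.3,217.2)),('pawl_bar',cs,(310.4,197.8)),
('p0',cs,(330.5,184.4)),('p2',cs,(374.1,182.8)),('p1',cs,(358.6,201.2))]
def res(v):
    P=pts(v); return np.concatenate([proj(c,P[k])-o for k,c,o in O])
r=least_squares(res,[.51,-.06,-.5,0],loss='soft_l1')
print(r.x); print(np.round(r.fun.reshape(-1,2),1).tolist())
np.save('pose.npy',r.x)
for k,p in pts(r.x).items(): print(k,np.round(p,3))
E
```

```text
[ 0.51325537 -0.06108984 -0.57078779  0.07440624]
[[1.2, -0.8], [-0.7, -1.6], [-0.5, -1.0], [1.2, -2.0], [0.9, -0.5], [-0.1, 3.2], [-2.6, -0.2], [0.9, 1.4], [-1.4, -1.5], [-1.1, -0.3], [0.1, 3.0], [0.6, 0.6], [1.8, 0.2], [2.4, 0.5], [-0.5, 0.5], [1.2, 1.8]]
stand [ 0.513 -0.061  0.   ]
wheel_top [ 0.513 -0.061  0.05 ]
pawl_pivot [ 0.611 -0.011  0.072]
pawl_nose [0.565 0.018 0.052]
pawl_bar [0.609 0.032 0.115]
p0 [ 0.581 -0.069  0.105]
p1 [0.487 0.001 0.105]
p2 [ 0.472 -0.115  0.105]
```

The top view shows the wheel at about (355,228) with the pawl bracket at (333,197). The side view shows the wheel at (354,210) and the bracket at (312,210).

View pics/top_z.png

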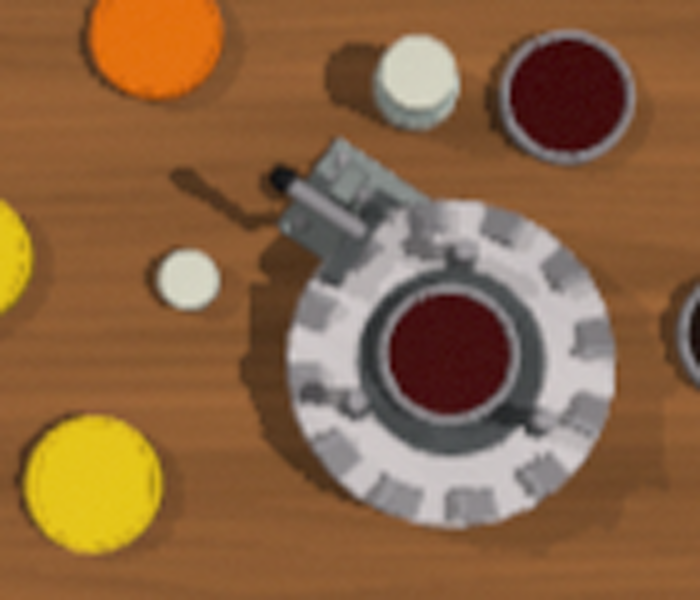

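View pics/side_z.png

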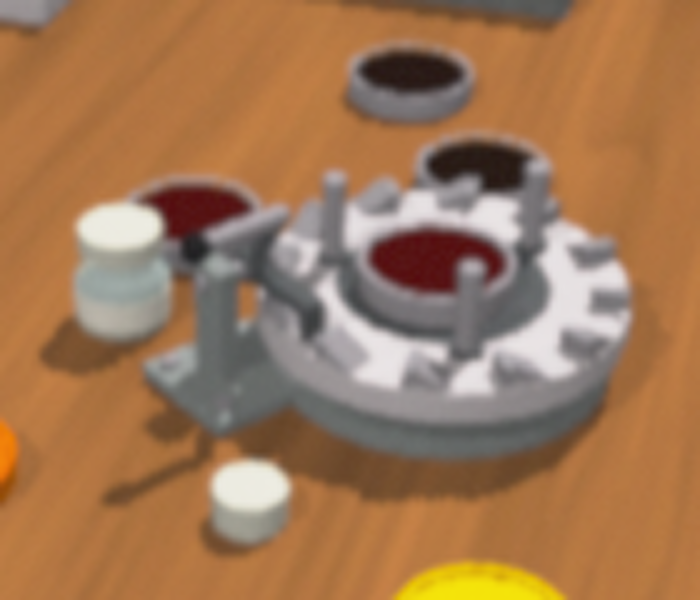

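```bash
python3 -c "
import plant;print([k for k in dir(plant) if not k.startswith('__')]);print(getattr(plant,'tip_extent',None))"
python3 -m crank '[[1,3.6,-3.4,0,0,0,0],[1,3.6,-3.4,0,0,0,0],[1,3.6,-3.4,0,0,0,0],[1,3.6,-3.4,0,0,0,0],[1,3.6,-3.4,0,0,0,0]]' 60
python3 -m crank '[[1,3.6,-3.4,0,0,0,0],[1,3.6,-3.4,0,0,0,0],[1,3.6,-3.4,0,0,0,0],[1,3.6,-3.4,0,0,0,0],[1,3.6,-3.4,0,0,0,0]]'
```

```text
['Unreachable', 'get_state', 'place_of', 'read_camera', 'sign_off', 'tip_extent', 'trace']
0.017
time: 1.9
eef_pos: [0.3373, -0.4154, 0.2485]
tcp_rot: [0.986, 0.167, 0.0, 0.0]
contact_force: [0.9, -0.2, 0.1]
opening: 0.145
time: 2.4
eef_pos: [0.4511, -0.1953, 0.2488]
tcp_rot: [0.986, 0.167, 0.001, 0.0]
contact_force: [1.1, 0.7, -1.0]
opening: 0.002
```

```bash

python3 -m crank '[[1,3.5,-3.4,0,0,0,0],[1,3.5,-3.4,0,0,0,0],[1,3.5,-3.4,0,0,0,0],[1,3.5,-3.4,0,0,0,0],[1,0,0,-3,0,0,-7.6]]'
python3 -m crank '[[1,0,0,-3,0,0,-7.6],[1,0,0,0,0,0,-7.6],[1,0,0,0,0,0,-7.6],[1,0,0,0,0,0,-7.6],[1,0,0,0,0,0,0]]'
python3 - <<'E'
from h import *
c=cam('wrist','w1.png')
P=[]
for t,z in [('wheel_top',.05),('pawl_pivot',.072),('pawl_nose',.052),('pawl_bar',.115),('peg_0',.105),('dish_centre',.05)]:
        for r in place_of(t,'wrist')[:4]: print(t,round(r['p'],2),np.round(r['location'],1),np.round(atz(c,r['location'],z),3))
print(get_state()['qpos'].round(2))
E
```

```text
time: 2.9
eef_pos: [0.5367, -0.0172, 0.2738]
tcp_rot: [0.972, 0.237, -0.004, -0.003]
contact_force: [0.4, -0.5, 0.5]
opening: 0.003
time: 3.4
eef_pos: [0.5377, -0.0225, 0.3085]
tcp_rot: [0.878, 0.479, 0.0, 0.0]
contact_force: [0.1, 0.2, -0.9]
opening: 0.001
wheel_top 0.55 [381.  183.1] [ 0.584 -0.08   0.05 ]
pawl_pivot 0.92 [375.6 120.9] [ 0.612 -0.013  0.072]
pawl_nose 0.95 [325.1 116.4] [0.57  0.018 0.052]
pawl_nose 0.71 [378.1 116.2] [ 0.619 -0.013  0.052]
pawl_bar 0.84 [361.4  75.2] [0.617 0.033 0.115]
peg_0 0.71 [385.1 183.8] [ 0.586 -0.067  0.105]
peg_0 0.58 [267.6 177.8] [0.492 0.001 0.105]
dish_centre 0.83 [156.5  60.2] [0.452 0.162 0.05 ]
dish_centre 0.76 [324.2 198.3] [ 0.52 -0.06  0.05]
dish_centre 0.56 [479.3 169. ] [ 0.686 -0.126  0.05 ]
[-0.23 -0.06  1.84  0.    1.36  0.34]
```

View pics/w1.png

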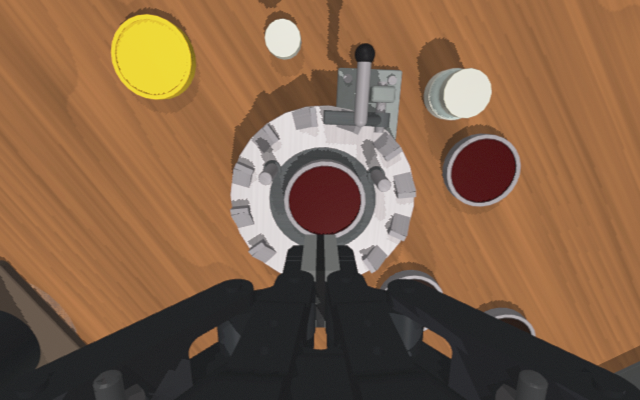

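The wrist view shows the wheel at (323,195), pegs at (382,183) and (268,177), the pawl pivot at (376,121) and the bar's ball at (365,52).

```bash
cat >> h.py <<'E'
from scipy.optimize import least_squares
def locs(w,pawl=0.):
    L={'stand':(0,0,0),'wheel_top':(0,0,.05),'pawl_pivot':(.055,.095,.072)}
    a=-np.radians(30.2)+pawl; L['pawl_bar']=(.055+.05*np.sin(a),.13,.072+.05*np.cos(a))
    L['ball']=(L['pawl_bar'][0],.145,L['pawl_bar'][2])
    c,s=np.cos(pawl),np.sin(pawl); L['pawl_nose']=(.055-.054*c-.02*s,.095,.072+.054*s-.02*c)
    for i,d in enumerate([30,150,270]):
        t=np.radians(d)-w; L[f'p{i}']=(.068*np.cos(t),.068*np.sin(t),.105)
    return L
def pts(v,pawl=0.):
    x,y,a,w=v; R=np.array([[np.cos(a),-np.sin(a)],[np.sin(a),np.cos(a)]])
    return {k:np.r_[R@np.array(q[:2])+[x,y],q[2]] for k,q in locs(w,pawl).items()}
E
python3 - <<'E'
from h import *
c=cam('wrist');ct=cam('top');cs=cam('side')
O=[('pawl_pivot',c,(375.6,120.9),1),('pawl_nose',c,(325.1,116.4),1),('pawl_bar',c,(361.4,75.2),1),('ball',c,(365,52),1),
('p0',c,(383,183),1),('p1',c,(267.6,177),1),
('stand',ct,(353.1,228.9),1),('wheel_top',ct,(355.7,228.8),1),('p0',ct,(358.4,201.4),1),('p1',ct,(338.6,234.9),1),('p2',ct,(372.7,237.7),1),
('stand',cs,(354.8,222.6),1),('wheel_top',cs,(355.4,207),1),('p0',cs,(330.5,184.4),1),('p2',cs,(374.1,182.8),1),('p1',cs,(358.6,201.2),1)]
def res(v):
    P=pts(v); return np.concatenate([w*(proj(cc,P[k])-o) for k,cc,o,w in O])
r=least_squares(res,[.51,-.06,-.5,0],loss='soft_l1',f_scale=1.5)
print(r.x); print([(o[0],*np.round(e,1)) for o,e in zip(O,r.fun.reshape(-1,2))]); np.save('pose.npy',r.x)
im=c['color'][:,:,::-1].copy()
for k,p in pts(r.x).items():
    q=proj(c,p); cv2.drawMarker(im,tuple(int(round(t)) for t in q),(0,255,0),0,8)
cv2.imwrite('pics/w1o.png',im)
E
```

```text
[ 0.51652354 -0.05870638 -0.61035239  0.02045449]
[('pawl_pivot', np.float64(3.0), np.float64(-3.2)), ('pawl_nose', np.float64(0.7), np.float64(-1.4)), ('pawl_bar', np.float64(-0.0), np.float64(2.7)), ('ball', np.float64(-2.4), np.float64(7.7)), ('p0', np.float64(0.4), np.float64(1.0)), ('p1', np.float64(-4.0), np.float64(0.1)), ('stand', np.float64(0.4), np.float64(-1.7)), ('wheel_top', np.float64(-1.4), np.float64(-2.6)), ('p0', np.float64(-1.2), np.float64(2.2)), ('p1', np.float64(-3.2), np.float64(-1.0)), ('p2', np.float64(0.3), np.float64(0.1)), ('stand', np.float64(-2.7), np.float64(-1.3)), ('wheel_top', np.float64(-2.4), np.float64(-0.1)), ('p0', np.float64(0.9), np.float64(0.9)), ('p2', np.float64(-2.1), np.float64(0.5)), ('p1', np.float64(0.1), np.float64(2.1))]
```

View pics/w1o.png

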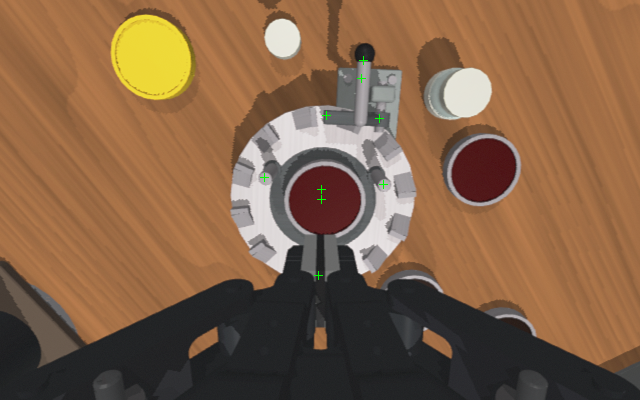

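```bash

python3 -m crank '[[1,4.2,-0.4,0,0,0,0],[1,4.2,-0.4,0,0,0,0],[1,0,0,4,0,0,0],[1,0,0,4,0,0,0],[1,0,0,4,0,0,0]]'
python3 -m crank '[[1,0,0,4,0,0,0],[1,0,0,3,0,0,0],[1,0,0,0,0,0,0]]'
python3 - <<'E'
from h import *
v=np.load('pose.npy'); s=get_state(); p=s['eef_pos']; a=v[2]
d=p[:2]-v[:2]; print('stand frame',d@[np.cos(a),np.sin(a)],d@[-np.sin(a),np.cos(a)],p)
c=cam('wrist','w2.png'); c=cam('side'); cv2.imwrite('pics/s2.png',cv2.resize(c['color'][140:270,240:420,::-1],(720,520)))
E
```

```text
time: 4.4
eef_pos: [0.5766, 0.053, 0.1873]
tcp_rot: [0.877, 0.48, 0.001, 0.0]
contact_force: [0.1, -0.2, -0.0]
opening: -0.004
time: 4.7
eef_pos: [0.5725, 0.0528, 0.1128]
tcp_rot: [0.878, 0.479, -0.005, -0.003]
contact_force: [-0.5, -0.3, 0.2]
opening: 0.001
stand frame -0.018011089341216372 0.12343205670635188 [0.57251028 0.0527627  0.1128057 ]
```

View pics/w2.png

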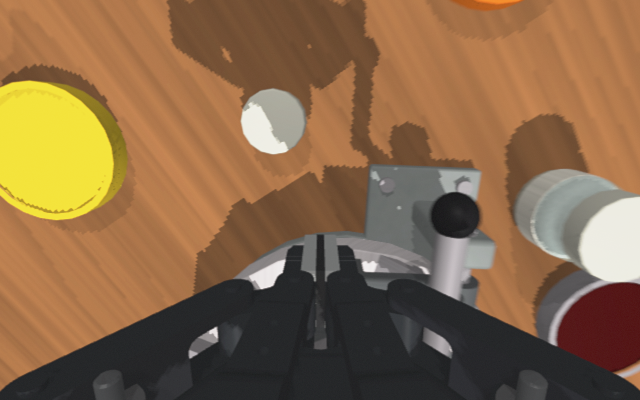

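View pics/s2.png

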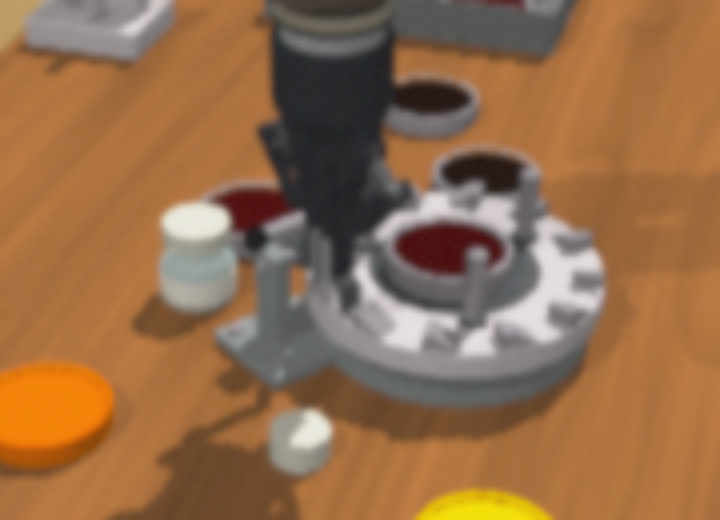

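```bash

python3 -m crank '[[1,0.6,0,-0.8,0,0,0],[1,0,1.5,0,0,0,0],[1,0,1.0,0,0,0,0],[1,0,1.0,0,0,0,0],[1,0,0,0,0,0,0]]'
python3 -m crank '[[1,0,1.0,0,0,0,0],[1,0,1.0,0,0,0,0],[1,0,0,0,0,0,0]]'
python3 - <<'E'
from h import *
c=cam('wrist','w3.png'); c=cam('side'); cv2.imwrite('pics/s3.png',cv2.resize(c['color'][140:270,240:420,::-1],(720,520)))
E
```

```text
time: 5.3
eef_pos: [0.6119, 0.0379, 0.1323]
tcp_rot: [0.878, 0.479, 0.001, 0.001]
contact_force: [-8.0, 1.7, 18.1]
opening: 0.001
time: 5.6
eef_pos: [0.6299, 0.0259, 0.1309]
tcp_rot: [0.878, 0.479, 0.003, 0.003]
contact_force: [0.2, -0.9, 0.3]
opening: 0.004
```

View pics/w3.png

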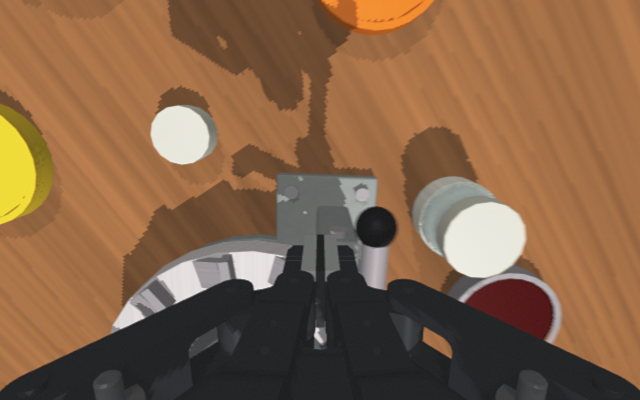

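View pics/s3.png

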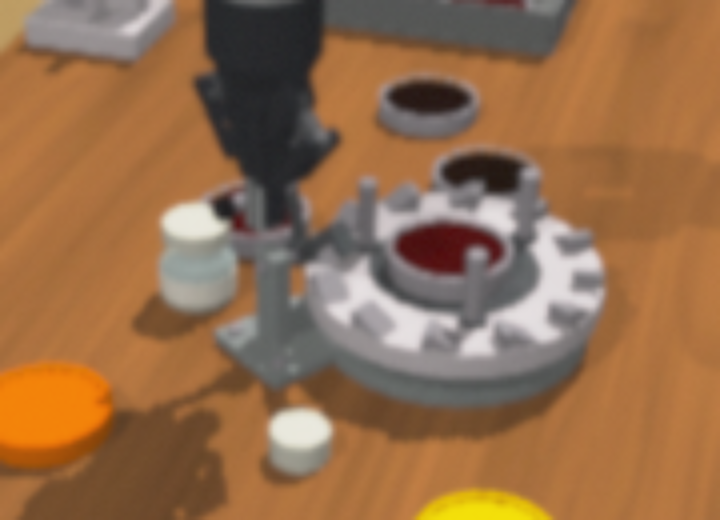

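```bash

python3 -m crank '[[1,0,0.6,0,0,0,0],[1,0,0.5,0,0,0,0],[1,0,0,0,0,0,0]]'
python3 - <<'E'
from h import *
v=np.load('pose.npy'); s=get_state(); p=s['eef_pos']; a=v[2]
d=p[:2]-v[:2]; print('stand frame',d@[np.cos(a),np.sin(a)],d@[-np.sin(a),np.cos(a)],p)
c=cam('wrist','w4.png'); r=place_of('pawl_bar','wrist')
for pw in (.6,.8,1,1.2): print(pw,proj(c,pts(v,pw)['pawl_bar']),proj(c,pts(v,pw)['ball']))
for k in r:print(k)
E
```

```text
time: 6.0
eef_pos: [0.6353, 0.0215, 0.1255]
tcp_rot: [0.878, 0.479, -0.0, -0.0]
contact_force: [0.6, 0.3, -0.1]
opening: -0.001
stand frame 0.05138241709061927 0.13377241016485095 [0.63530116 0.02146274 0.12553008]
0.6 [336.09018883 275.57913923] [337.99563644 242.10383104]
0.8 [359.20858578 274.45781251] [361.72916773 241.36479169]
1 [379.77446566 271.19219968] [382.78646981 238.83320431]
1.2 [396.46840373 266.16806532] [399.80774738 234.82251006]
```

View pics/w4.png

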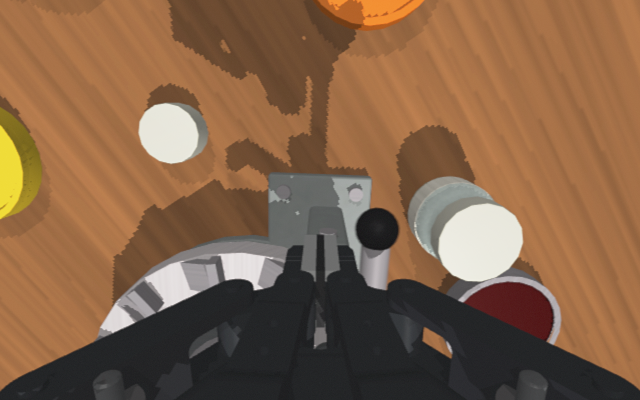

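```bash

python3 -m crank '[[1,0,0.6,0,0,0,0],[1,0,0.5,0,0,0,0],[1,0,0,0,0,0,0]]'
python3 - <<'E'
from h import *
v=np.load('pose.npy'); s=get_state(); p=s['eef_pos']; a=v[2]
d=p[:2]-v[:2]; print('stand frame',d@[np.cos(a),np.sin(a)],d@[-np.sin(a),np.cos(a)],p)
c=cam('wrist','w5.png')
for pw in (.6,.8,1,1.2): print(pw,proj(c,pts(v,pw)['ball']))
E
```

```text
time: 6.4
eef_pos: [0.6451, 0.0155, 0.1265]
tcp_rot: [0.878, 0.479, 0.0, 0.0]
contact_force: [-0.3, 1.2, 0.5]
opening: 0.002
stand frame 0.06283742616994285 0.13444986780741042 [0.64507621 0.01545237 0.12651183]
0.6 [309.72236104 241.62214528]
0.8 [333.62341508 240.88216696]
1 [355.20680841 238.37273029]
1.2 [373.05365724 234.40297244]
```

View pics/w5.png

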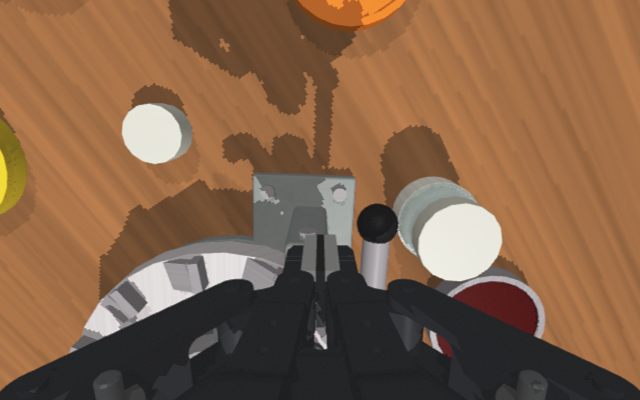

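```bash

python3 -m crank '[[1,0,-2,0,0,0,0],[1,0,0,-4,0,0,0],[1,0,0,-4,0,0,0],[1,-4,0,0,0,0,0],[1,-4,0,0,0,0,0]]'
python3 -m crank '[[1,-4,0,0,0,0,0],[1,0,0,0,0,0,0]]'
python3 - <<'E'
from h import *
v=np.load('pose.npy'); s=get_state(); p=s['eef_pos']; a=v[2]
d=p[:2]-v[:2]; print('stand frame',d@[np.cos(a),np.sin(a)],d@[-np.sin(a),np.cos(a)],p)
c=cam('wrist','w6.png')
for pw in (.6,.8,1,1.2): print(pw,proj(c,pts(v,pw)['ball']))
for k in ['p0','p1','p2']: print(k,proj(c,pts(v)[k]))
for k in place_of('peg_0','wrist'):print(k)
for k in place_of('peg_0','wrist'):print(k)
E
```

```text
time: 6.95
eef_pos: [0.5851, -0.0408, 0.2089]
tcp_rot: [0.877, 0.481, 0.002, 0.002]
contact_force: [-0.1, -0.6, -0.3]
opening: 0.001
time: 7.15
eef_pos: [0.5608, -0.0771, 0.2064]
tcp_rot: [0.879, 0.478, -0.001, 0.0]
contact_force: [0.3, -0.1, -0.1]
opening: -0.004
stand frame 0.04683694301391234 0.01026915309498309 [ 0.56078972 -0.07713625  0.20639116]
0.6 [350.30360887 -29.36054684]
0.8 [368.0905979  -27.46299899]
1 [383.94995119 -24.38784278]
1.2 [396.94459311 -20.40090708]
p0 [339.77166051 169.75516245]
p1 [163.61188025 159.94169316]
p2 [251.35500735 299.74052947]
{'location': [165.9, 162.5], 'p': 0.92}
{'location': [340.4, 170.5], 'p': 0.68}
{'location': [256.8, 301.7], 'p': 0.65}
{'location': [475.4, 151.6], 'p': 0.2}
{'location': [165.9, 162.5], 'p': 0.92}
{'location': [340.4, 170.5], 'p': 0.68}
{'location': [256.8, 301.7], 'p': 0.65}
{'location': [475.4, 151.6], 'p': 0.2}
```

View pics/w6.png

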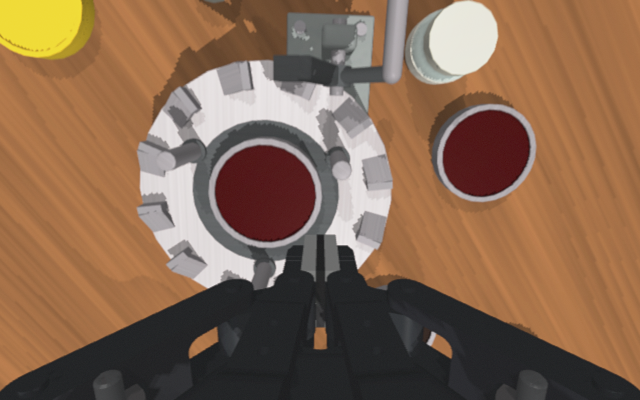

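```bash

python3 -m crank '[[1,-4,-0.7,0,0,0,0],[1,-4,-0.7,0,0,0,0],[1,0,0,0,0,0,0],[1,0,0,4,0,0,0],[1,0,0,4,0,0,0]]'
python3 -m crank '[[1,0,0,2.6,0,0,0],[1,0,0,0,0,0,0]]'
python3 - <<'E'
from h import *
v=np.load('pose.npy'); s=get_state(); p=s['eef_pos']; a=v[2]
d=p[:2]-v[:2]; print('stand frame',d@[np.cos(a),np.sin(a)],d@[-np.sin(a),np.cos(a)],p)
c=cam('wrist','w7.png');  c=cam('side'); cv2.imwrite('pics/s7.png',cv2.resize(c['color'][140:270,270:450,::-1],(720,520)))
E
```

```text
time: 7.8
eef_pos: [0.51, -0.1339, 0.1274]
tcp_rot: [0.877, 0.48, 0.002, 0.002]
contact_force: [0.6, -0.3, -0.7]
opening: -0.004
time: 8.0
eef_pos: [0.5055, -0.1315, 0.0959]
tcp_rot: [0.877, 0.48, -0.003, -0.004]
contact_force: [-0.7, 0.5, -0.0]
opening: -0.002
stand frame 0.032659173278264904 -0.06598068003693802 [ 0.50546874 -0.1314928   0.09591526]
```

View pics/w7.png

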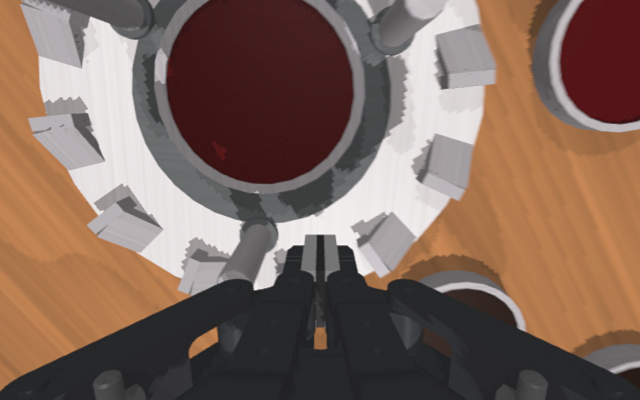

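View pics/s7.png

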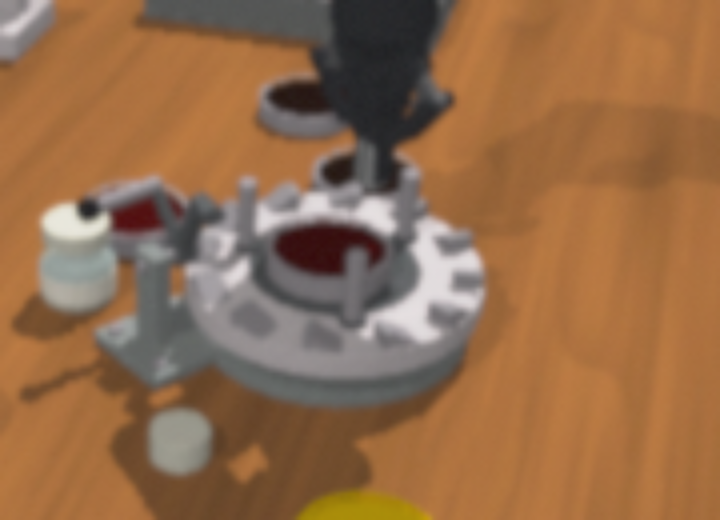

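```bash

python3 -m crank '[[1,0.1,-1,0,0,0,0],[1,0.1,-1,0,0,0,0],[1,0.1,-0.7,0,0,0,0],[1,0.1,-0.7,0,0,0,0],[1,0,0,0,0,0,0]]'
cat > wh.py <<'E'
from h import *
v=np.load('pose.npy'); s=get_state(); p=s['eef_pos']; a=v[2]
d=p[:2]-v[:2]; print('stand frame',d@[np.cos(a),np.sin(a)],d@[-np.sin(a),np.cos(a)],p)
import sys
n=sys.argv[1]
R=np.array([[np.cos(a),-np.sin(a)],[np.sin(a),np.cos(a)]])
for nm in ['wrist','top','side']:
    c=cam(nm, f'{nm[0]}{n}.png' if nm!='side' else None)
    if nm=='side': cv2.imwrite(f'pics/s{n}.png',cv2.resize(c['color'][140:270,270:450,::-1],(720,520)))
    for k in place_of('peg_0',nm):
        q=R.T@(atz(c,k['location'],.105)[:2]-v[:2]); r=np.hypot(*q)
        if abs(r-.068)<.012:
            t=np.degrees(np.arctan2(q[1],q[0])); w=(30-t+60)%120-60
            print(nm,round(k['p'],2),np.round(k['location']),'r',round(r,4),'w',round(np.radians(w),3))
E
python3 wh.py 8
```

```text
time: 8.6
eef_pos: [0.4804, -0.1114, 0.1008]
tcp_rot: [0.878, 0.48, -0.0, -0.0]
contact_force: [0.3, 0.4, 0.5]
opening: -0.002
stand frame 0.0005782418709686097 -0.06385559287087367 [ 0.48039815 -0.11136402  0.10078532]
wrist 0.76 [529.  78.] r 0.0692 w 0.345
wrist 0.62 [266. 279.] r 0.0691 w 0.296
top 0.71 [363. 206.] r 0.064 w 0.331
top 0.71 [333. 227.] r 0.069 w 0.37
side 0.81 [333. 181.] r 0.0758 w 0.338
side 0.57 [373. 185.] r 0.0649 w 0.172
```

View pics/w8.png

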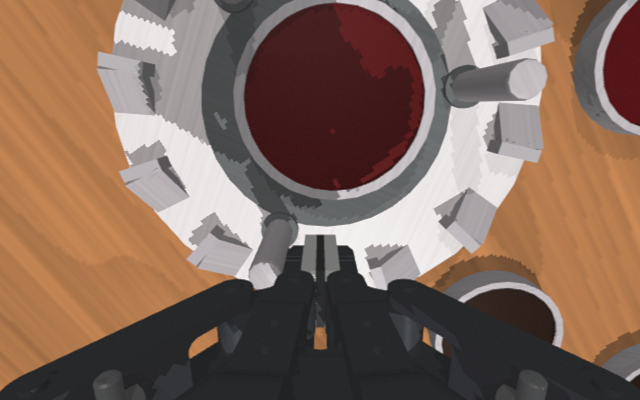

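```bash

python3 -m crank '[[1,0.2,-0.5,0,0,0,0],[1,0.1,-0.5,0,0,0,0],[1,0,0,0,0,0,0],[1,0,0,0,0,0,0]]'
python3 wh.py 9
```

```text
time: 9.3
eef_pos: [0.4738, -0.1039, 0.1001]
tcp_rot: [0.878, 0.48, -0.001, -0.001]
contact_force: [-0.3, 0.1, 0.4]
opening: -0.003
stand frame -0.009085226194623972 -0.06149811798644837 [ 0.47383066 -0.10389352  0.10006882]
wrist 0.92 [555. 120.] r 0.0697 w 0.502
wrist 0.67 [268. 276.] r 0.0682 w 0.439
top 0.63 [367. 207.] r 0.0679 w 0.493
top 0.63 [334. 226.] r 0.0676 w 0.415
side 0.88 [345. 202.] r 0.0701 w 0.546
side 0.8 [378. 186.] r 0.0744 w 0.326
side 0.77 [339. 182.] r 0.0615 w 0.454
```

```bash

python3 -m crank '[[1,0,1.5,0,0,0,0],[1,0,0,-4,0,0,0],[1,0,0,-4,0,0,0],[1,3.6,2.1,-2.6,0,0,0],[1,3.7,2.2,0,0,0,0]]'
python3 -m crank '[[1,0,0,0,0,0,0],[1,0,0,0,0,0,0]]'
python3 wh.py 10
python3 - <<'E'
from h import *
a=cv2.imread('pics/w6.png');b=cv2.imread('pics/w10.png')
cv2.imwrite('pics/blend10.png',np.hstack([cv2.addWeighted(a,.5,b,.5,0)[0:310,120:420]]*1))
cv2.imwrite('pics/cmp10.png',np.vstack([a[40:300,110:410],b[40:300,110:410]]))
E
```

```text
time: 10.1
eef_pos: [0.566, -0.0752, 0.2124]
tcp_rot: [0.878, 0.479, 0.004, 0.004]
contact_force: [0.6, -0.2, -0.2]
opening: 0.0
time: 10.3
eef_pos: [0.5627, -0.0738, 0.2057]
tcp_rot: [0.877, 0.48, -0.001, -0.0]
contact_force: [-0.5, -0.7, -0.4]
opening: 0.0
stand frame 0.04652477494911827 0.014073019415904636 [ 0.56271413 -0.07384027  0.2056977 ]
wrist 0.87 [218. 297.] r 0.0677 w 0.394
wrist 0.79 [193. 137.] r 0.0663 w 0.438
wrist 0.56 [353. 219.] r 0.0702 w 0.489
top 0.74 [335. 226.] r 0.0638 w 0.419
top 0.55 [366. 204.] r 0.0754 w 0.39
side 0.76 [344. 203.] r 0.0743 w 0.556
side 0.63 [379. 190.] r 0.0707 w 0.609
```

View pics/w10.png

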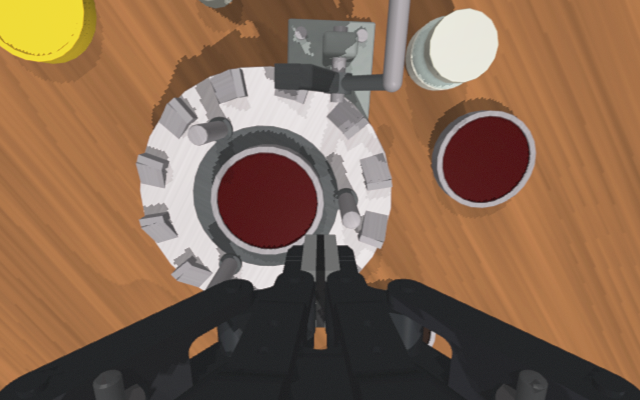

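View pics/cmp10.png

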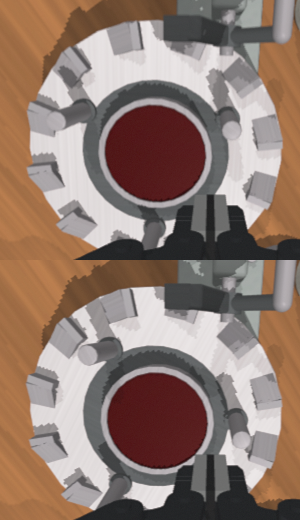

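```bash
python3 - <<'E'
from h import *
c10=cam('wrist')
a=cv2.imread('pics/w10.png'); cv2.imwrite('pics/z10.png',cv2.resize(a[60:310,130:400],(800,741),interpolation=cv2.INTER_CUBIC)[:600])
# wheel edge teeth: fit angle via pegs, centre free, camera pose c for w6 = shifted by TCP change
import copy
c6=copy.deepcopy(c10); T=np.array(c6['cam_to_world'],float); T[:3,3]+=np.array([.56079,-.07714,.20639])-np.array([.56271,-.07384,.20570]); c6['cam_to_world']=T
v=np.load('pose.npy')
def fit(c,o):
    def res(u):
        P=pts([u[0],u[1],v[2],u[2]]); return np.concatenate([proj(c,P[k])-q for k,q in o.items()])
    r=least_squares(res,[v[0],v[1],.2]); return np.round(r.x,4),np.round(r.fun,1)
print(fit(c6,dict(p0=(340.4,170.5),p1=(165.9,162.5),p2=(256.8,301.7))))
print(fit(c10,dict(p0=(353,219),p1=(193,137),p2=(218,297))))
print(fit(c10,dict(p0=(352,221),p1=(196,135.5),p2=(220,295))))
E
```

```text
(array([ 0.5165, -0.0617, -0.0026]), array([ 1. , -0.6, -0. ,  1.1, -1.1, -0.5]))
(array([ 0.5162, -0.0621,  0.4417]), array([-0.7, -1.9,  1.9,  1.1, -1.3,  0.7]))
(array([ 0.5171, -0.0623,  0.4569]), array([ 1.6, -2.9,  1.5,  1.3, -3.4,  1.8]))
```

View pics/z10.png

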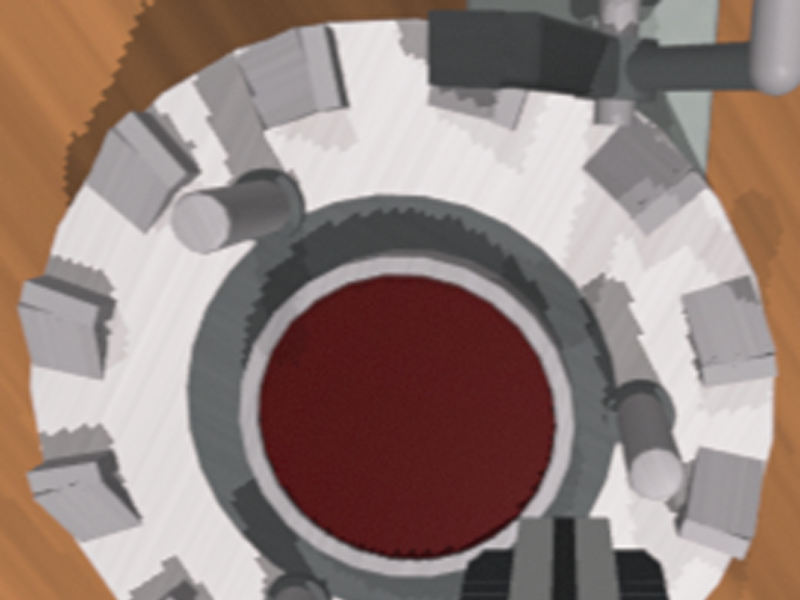

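```bash
python3 - <<'E'
from h import *
a=cv2.imread('pics/w6.png'); cv2.imwrite('pics/z6.png',cv2.resize(a[60:310,130:400],(800,741),interpolation=cv2.INTER_CUBIC)[:600])
E
```

```text
(no output)
```

View pics/z6.png

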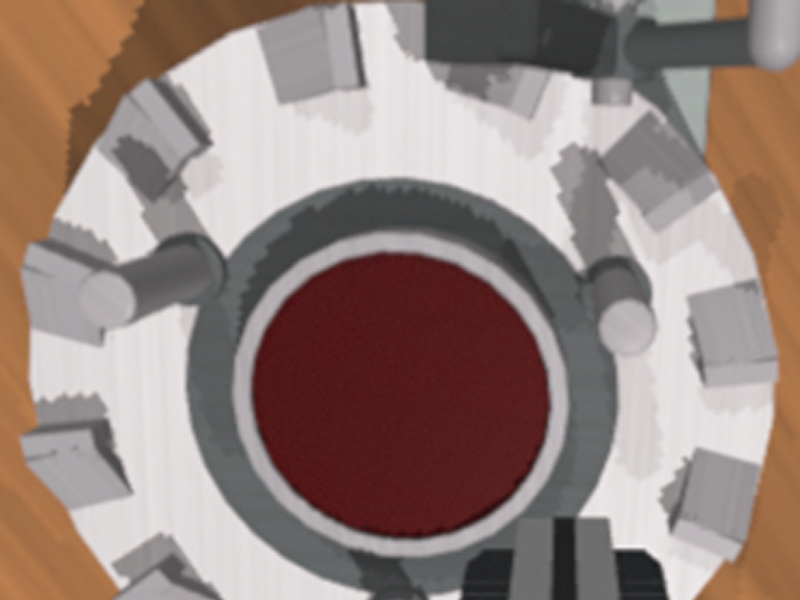

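```bash
python3 - <<'E'
from h import *
import copy
c10=cam('wrist'); v=np.load('pose.npy')
c6=copy.deepcopy(c10); T=np.array(c6['cam_to_world'],float); T[:3,3]+=np.array([.56079,-.07714,.20639])-np.array([.56271,-.07384,.20570]); c6['cam_to_world']=T
def fit(c,o):
    def res(u):
        P=pts([u[0],u[1],v[2],u[2]]); return np.concatenate([proj(c,P[k])-q for k,q in o.items()])
    r=least_squares(res,[v[0],v[1],.2]); return np.round(r.x,4),np.round(r.fun,1)
print(fit(c6,dict(p0=(341.9,170.4),p1=(166.1,161.2))))
print(fit(c10,dict(p0=(351,219.6),p1=(198.5,135))))
# tooth-based
def ang(c,z,px): 
    q=atz(c,px,.062)[:2]-np.array([.5165,-.0618]); return np.arctan2(q[1],q[0])
f=lambda x,y:(130+x/2.963,60+y/2.963)
# tooth crest corner outer/inner pts
for A,B in [((345,8),(327,28)),((363,85),(345,105)),((152,83),(135,115)),((208,140),(196,178)),((715,182),(700,188)),((777,376),(775,370))]:
    print(round(ang(c6,0,f(*A))-ang(c10,0,f(*B)),4))
E
```

```text
(array([ 0.5168, -0.061 ,  0.0141]), array([-0.1, -0. ,  0.1, -0. ]))
(array([ 0.5165, -0.0613,  0.4847]), array([ 0.7,  0.4, -0.6, -0.3]))
-0.0466
-0.0578
-0.062
-0.0768
-0.0415
-0.0549
```

```bash

python3 -m crank '[[1,-3.6,-2.1,0,0,0,0],[1,-3.6,-2.2,0,0,0,0],[1,0,0,4,0,0,0],[1,0,0,4,0,0,0],[1,0,0,2.6,0,0,0]]'
python3 -m crank '[[1,0,0,0,0,0,0],[1,0,-0.5,0,0,0,0],[1,0,0,0,0,0,0],[1,0,0,0,0,0,0]]'
python3 wh.py 11
```

```text
time: 11.2
eef_pos: [0.486, -0.1115, 0.0983]
tcp_rot: [0.878, 0.479, -0.001, -0.001]
contact_force: [0.0, -0.0, 0.6]
opening: 0.002
time: 11.6
eef_pos: [0.4847, -0.1094, 0.1024]
tcp_rot: [0.878, 0.48, 0.001, 0.002]
contact_force: [0.3, 0.5, 0.3]
opening: 0.003
stand frame 0.0029529682805046306 -0.0597664870916412 [ 0.48468781 -0.10937431  0.10241616]
wrist 0.86 [239. 277.] r 0.0688 w 0.433
wrist 0.72 [516. 122.] r 0.07 w 0.498
top 0.84 [364. 207.] r 0.0636 w 0.377
top 0.72 [331. 226.] r 0.0751 w 0.397
side 0.92 [379. 190.] r 0.0697 w 0.616
side 0.9 [336. 180.] r 0.0751 w 0.488
```

View pics/w11.png

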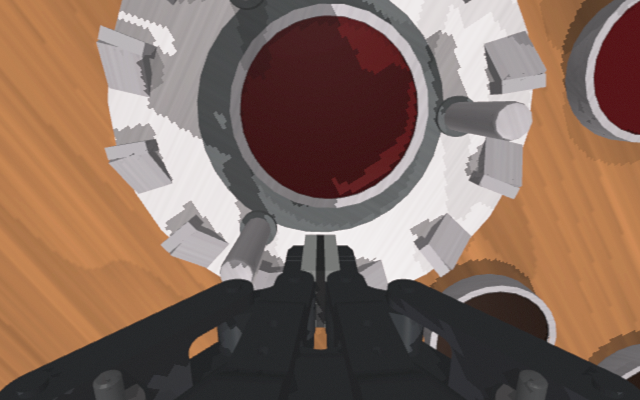

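```bash
cat > avg.py <<'E'
from h import *
v=np.load('pose.npy');a=v[2];L=[]
for i in range(8):
    read_camera('side'); L.append(get_state()['eef_pos'])
L=np.array(L); p=L.mean(0); d=p[:2]-v[:2]; print(p.round(4),L.std(0).round(4),'stand',d@[np.cos(a),np.sin(a)],d@[-np.sin(a),np.cos(a)])
E
python3 avg.py
```

```text
[ 0.4834 -0.1089  0.1003] [0.0001 0.     0.0001] stand 0.0016839664614596032 -0.06012554341097893
```

```bash

python3 -m crank '[[1,0,-0.5,0,0,0,0],[1,0,-0.4,0,0,0,0],[1,0,-0.35,0,0,0,0],[1,0,0,0,0,0,0]]'
python3 avg.py
python3 -m crank '[[1,0,1.5,0,0,0,0],[1,0,0,-4,0,0,0],[1,0,0,-4,0,0,0],[1,3.6,2.3,-2.6,0,0,0],[1,3.3,2.3,0,0,0,0]]'
python3 avg.py; python3 wh.py 12
python3 - <<'E'
from h import *
a=cv2.imread('pics/w12.png'); cv2.imwrite('pics/z12.png',cv2.resize(a[60:310,130:400],(800,741),interpolation=cv2.INTER_CUBIC)[:600])
E
```

```text
time: 12.7
eef_pos: [0.4727, -0.1019, 0.1005]
tcp_rot: [0.878, 0.479, 0.0, 0.0]
contact_force: [1.2, 0.2, 0.5]
opening: 0.004
[ 0.4728 -0.1021  0.1003] [0.0001 0.0001 0.0001] stand -0.010976482591860705 -0.06066393990147446
time: 13.6
eef_pos: [0.5649, -0.0778, 0.2123]
tcp_rot: [0.878, 0.479, 0.004, 0.004]
contact_force: [0.8, -0.5, 1.2]
opening: -0.002
[ 0.5625 -0.0767  0.2064] [0.0027 0.0006 0.0015] stand 0.04796088824876999 0.011598153841793257
stand frame 0.04664890454850511 0.009891201190409087 [ 0.56041901 -0.07733819  0.20564689]
wrist 0.94 [351. 218.] r 0.0689 w 0.54
wrist 0.68 [214. 289.] r 0.0671 w 0.447
wrist 0.67 [196. 130.] r 0.0656 w 0.478
top 0.94 [366. 205.] r 0.0721 w 0.398
top 0.79 [334. 223.] r 0.0662 w 0.524
side 0.8 [338. 180.] r 0.0695 w 0.549
side 0.63 [346. 200.] r 0.0567 w 0.581
side 0.63 [378. 190.] r 0.0671 w 0.599
```

View pics/z12.png

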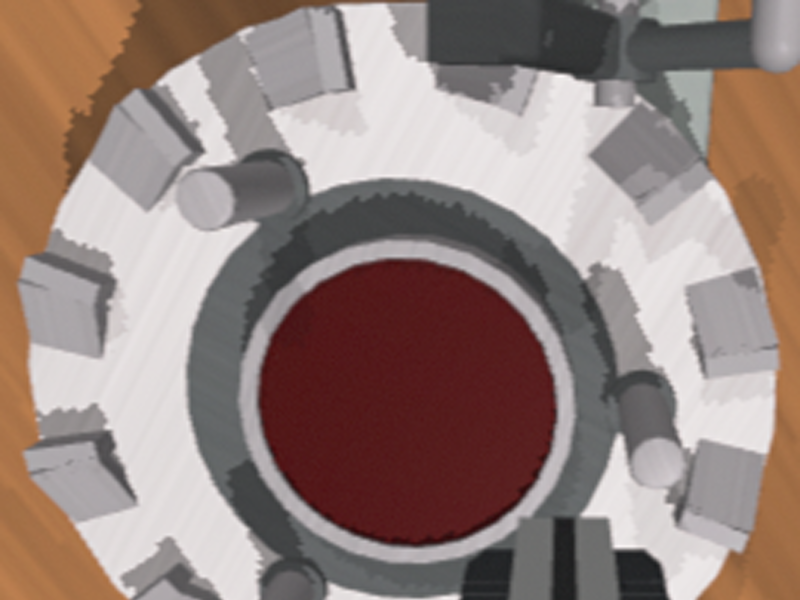

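```bash

python3 -m crank '[[1,4,2.6,0,0,0,0],[1,4,2.6,0,0,0,0],[1,4.1,2.6,0,0,0,0],[1,0,0,0,0,0,0],[1,0,0,4,0,0,0]]'
python3 -m crank '[[1,0,0,2.6,0,0,0],[1,0,0,0,0,0,0],[1,0,0,0,0,0,0]]'
python3 avg.py; python3 wh.py 13
```

```text
time: 14.8
eef_pos: [0.6975, -0.0174, 0.1725]
tcp_rot: [0.877, 0.48, 0.005, 0.004]
contact_force: [1.5, 0.6, 0.8]
opening: 0.001
time: 15.1
eef_pos: [0.6921, -0.0176, 0.1403]
tcp_rot: [0.878, 0.479, -0.0, -0.0]
contact_force: [-0.5, -0.2, -0.0]
opening: -0.0
[ 0.6934 -0.0177  0.1426] [0.0003 0.0001 0.0006] stand 0.12148218680828486 0.13499509943820123
stand frame 0.12095174335976543 0.13489175932944894 [ 0.69295103 -0.01749411  0.14154742]
wrist 0.58 [ 37. 361.] r 0.0643 w 0.484
top 0.96 [366. 207.] r 0.0682 w 0.474
top 0.83 [370. 244.] r 0.0748 w 0.321
side 0.9 [338. 179.] r 0.0772 w 0.584
side 0.62 [348. 203.] r 0.0684 w 0.422
side 0.56 [377. 188.] r 0.0675 w 0.458
```

View pics/w13.png

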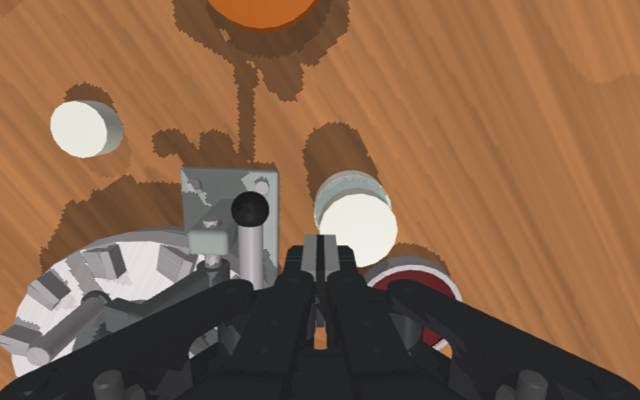

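View pics/s13.png

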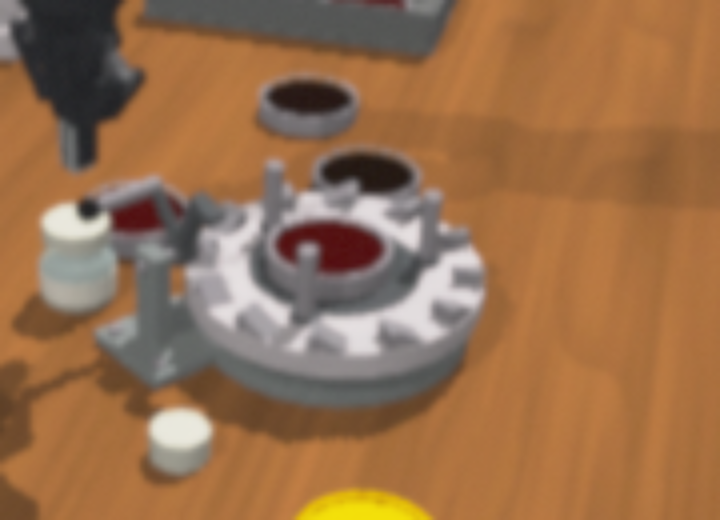

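```bash

python3 -m crank '[[1,0,0,2.6,0,0,0],[1,0,0,0,0,0,0],[1,0,-1,0,0,0,0],[1,0,-1,0,0,0,0],[1,0,0,0,0,0,0]]'
python3 avg.py
python3 -m crank '[[1,0,-0.7,0,0,0,0],[1,0,-0.6,0,0,0,0],[1,0,0,0,0,0,0]]'
python3 wh.py 14
```

```text
time: 16.3
eef_pos: [0.675, -0.0056, 0.1154]
tcp_rot: [0.877, 0.48, 0.0, 0.0]
contact_force: [1.1, -0.1, -0.5]
opening: -0.002
[ 0.6759 -0.0065  0.115 ] [0.0002 0.0003 0.0003] stand 0.10069832327953304 0.13412747874350062
time: 17.0
eef_pos: [0.6636, 0.0012, 0.1138]
tcp_rot: [0.877, 0.48, -0.001, -0.001]
contact_force: [0.5, -0.4, 0.1]
opening: -0.001
stand frame 0.08621599040895281 0.13335319398675105 [0.66360512 0.00115414 0.11384676]
top 0.85 [367. 209.] r 0.0632 w 0.541
top 0.59 [367. 246.] r 0.0737 w 0.442
side 0.83 [342. 200.] r 0.0635 w 0.708
side 0.8 [339. 180.] r 0.0708 w 0.583
```

View pics/w14.png

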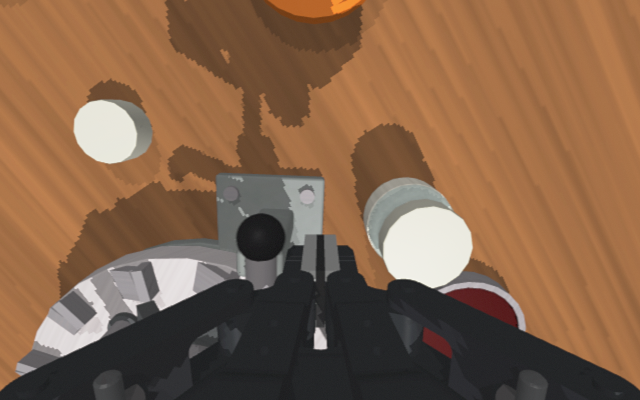

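```bash

python3 -m crank '[[1,0,-0.5,0,0,0,0],[1,0,-0.5,0,0,0,0],[1,0,-0.5,0,0,0,0],[1,0,0,0,0,0,0],[1,0,0,0,0,0,0]]'
python3 wh.py 15
```

```text
time: 17.8
eef_pos: [0.652, 0.0087, 0.1144]
tcp_rot: [0.878, 0.48, 0.0, 0.0]
contact_force: [0.8, -0.4, 0.2]
opening: -0.001
stand frame 0.07240693128979418 0.1328766565719975 [0.65201621 0.00867839 0.11440624]
top 0.85 [366. 210.] r 0.0586 w 0.524
top 0.56 [366. 245.] r 0.0698 w 0.487
side 0.79 [376. 187.] r 0.0661 w 0.384
side 0.78 [347. 201.] r 0.0623 w 0.521
```

View pics/w15.png

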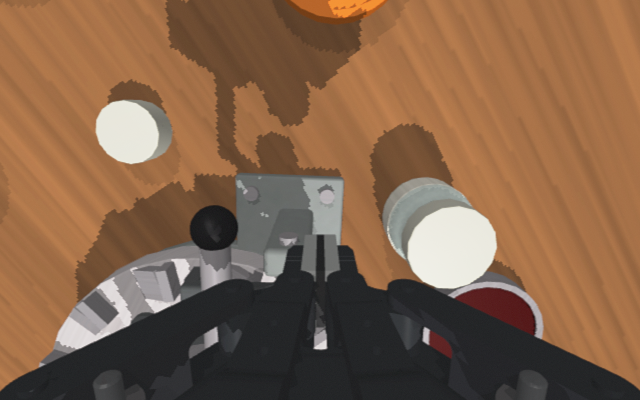

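View pics/s15.png

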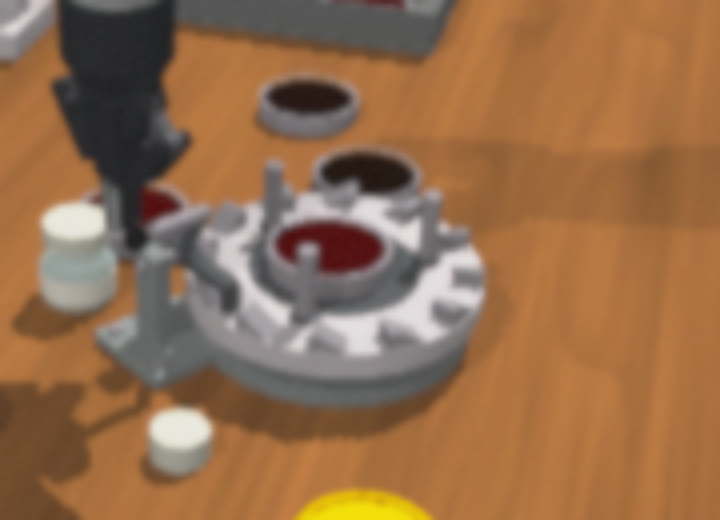

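```bash

python3 -m crank '[[1,0,1.5,0,0,0,0],[1,0,0,-4.8,0,0,0],[1,0,0,-4.8,0,0,0],[1,0,0,-4.9,0,0,0],[1,0,0,-4.9,0,0,0]]'
python3 -m crank '[[1,-2.9,-3.1,0,0,0,0],[1,-2.9,-3.1,0,0,0,0],[1,-3,-3.2,0,0,0,0],[1,0,0,0,0,0,0],[1,0,0,0,0,0,0]]'
python3 avg.py; python3 wh.py 16
python3 - <<'E'
from h import *
a=cv2.imread('pics/w1.png');b=cv2.imread('pics/w16.png')
f=lambda i:cv2.resize(i[90:260,220:420],None,fx=2,fy=2,interpolation=cv2.INTER_CUBIC)
g=lambda i:cv2.resize(i[30:280,220:420],(400,500),interpolation=cv2.INTER_CUBIC)
cv2.imwrite('pics/cmp16.png',np.hstack([g(a),g(b)]))
c=cam('wrist');print(np.round(c['cam_to_world'],4)[:3,3])
for n in ['pawl_bar','pawl_nose','dish_centre']:
  for k in place_of(n,'wrist')[:2]: print(n,k)
E
```

```text
time: 18.6
eef_pos: [0.6646, 0.0004, 0.3101]
tcp_rot: [0.878, 0.479, -0.0, -0.0]
contact_force: [0.7, 0.2, -0.1]
opening: -0.005
time: 19.1
eef_pos: [0.5377, -0.023, 0.3087]
tcp_rot: [0.878, 0.479, 0.001, 0.0]
contact_force: [0.7, -0.6, 0.3]
opening: 0.002
[ 0.5391 -0.0229  0.3087] [0.0003 0.0001 0.0003] stand -0.0020446371457337677 0.042280663321241384
stand frame -0.002347939698878101 0.04216739956063307 [ 0.53876804 -0.02280674  0.30821893]
wrist 0.83 [290. 269.] r 0.0693 w 0.441
wrist 0.81 [388. 214.] r 0.0681 w 0.492
wrist 0.69 [286. 154.] r 0.0687 w 0.499
top 0.87 [365. 243.] r 0.0627 w 0.471
top 0.85 [364. 206.] r 0.0676 w 0.369
top 0.76 [333. 223.] r 0.0703 w 0.519
side 0.91 [378. 189.] r 0.067 w 0.549
side 0.68 [338. 180.] r 0.0692 w 0.54
[0.5739 0.0318 0.4341]
pawl_bar {'location': [364.6, 77.7], 'p': 0.85}
pawl_bar {'location': [325.2, 197.8], 'p': 0.58}
pawl_nose {'location': [325.6, 116.5], 'p': 0.56}
dish_centre {'location': [157.0, 60.7], 'p': 0.81}
dish_centre {'location': [322.8, 199.3], 'p': 0.64}
```

View pics/cmp16.png

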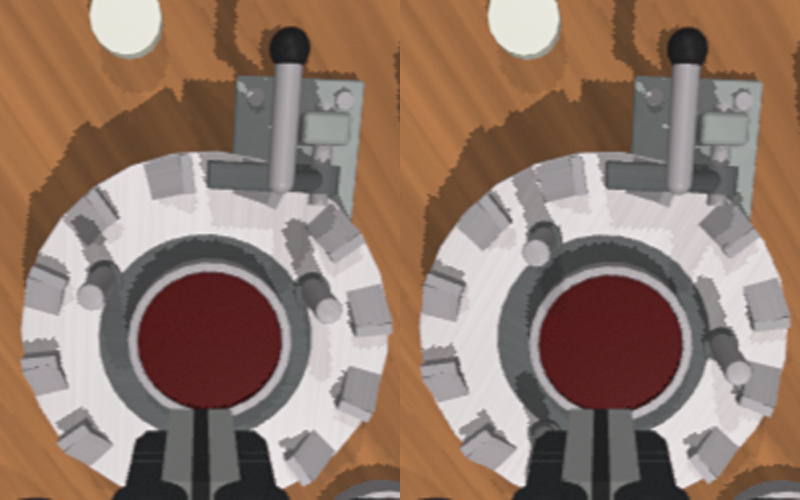

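View pics/s16.png

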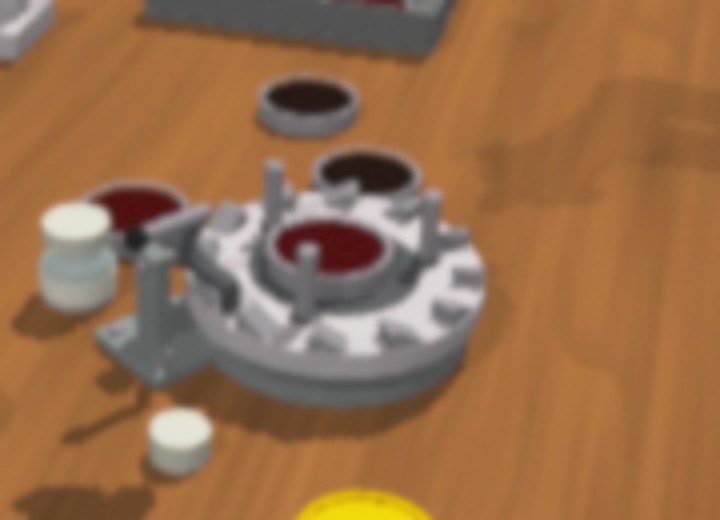

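```bash
python3 -c "
from plant import *
print(get_state()['contact_force']); print(sign_off())"
```

```text
[ 0.05235197  0.47447891 -0.93730731]
the job is handed in; nothing more can be done
None
```

The wheel is one notch back, the pawl is down in the new notch, and I handed the job in at about 20 s of the 56 s; no verdict is reported.

- **What I did:** With the shut fingertips I pushed the crossbar over until the pawl stayed open. I then pushed peg_2 clockwise one notch, with one small follow-up push of about 2 mm. Last, I tipped the crossbar back so the pawl fell into the notch.
- **Wheel angle:** I put it at about 0.51–0.52 rad. That comes from comparing pictures before and after the turn, plus the small starting offset, and from the fingertip's position at the last push. Single detector readings after the pawl dropped scattered from 0.37 to 0.55 rad, with the coarse top camera giving the low end.
- **Pawl:** In the last wrist picture the crossbar and nose sit within about 1–2 zoomed pixels of where they were at the start. I take that as fully down, since 0.06 rad would have shown as about 6 zoomed pixels.
- **Dish and bench:** The dish is still in the middle of the wheel, about 2 mm off at most. The jar, cap and other dishes in view had not visibly moved; I did not check the bottle, scraper or dish_c specifically.
- **Clearance and forces:** The gripper was clear of everything at the end. The highest wrist force I saw was about 20 N, when the crossbar pressed up against the fingertips during opening.

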